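# Fill a hand bin by pressing it on the feeder's rocker

### The arm

A 6-joint arm with a two-finger parallel gripper is mounted at the origin on the work surface. World frame = base frame: x ahead of the robot, y to its left, z up, the work surface at z = 0. Lengths are in mm, angles in rad, forces in N, time in s.
With the tool pointing down it reaches from about 350 to 975 mm from the base axis. Payload 7.1 kg.
Tool frame: the origin (TCP) lies midway between the tips of the shut fingers; the grasp point (between the pads) lies pinch_z behind it (pinch_z is the distance from the TCP to the grasp point, in mm); z points along the fingers, y is the line along which they close (so a half turn about z gives the same grasp; the last joint's range is limited). The gripper opens to 88 mm and grips with 3 to 60 N. Pads are 20 mm wide; open, the fingers measure 115 mm over their backs; the gripper's body (75 mm by 178 mm) begins 61 mm behind the grasp point.
Start: joints at [-1.179, 0.423, 1.63, -0, 1.089, -0.019], TCP at [249.605, -572.977, 222.675] pointing down, gripper open.
Joint ranges: [-3, 3], [-0.9, 2.11], [0.09, 2.58], [-1.31, 4.45], [0.11, 2.69], [-2.54, 2.54]. Speed limits (rad/s): [2.39, 2.39, 3.01, 3.14, 3.14, 3.14].

### API

Orientations are given as a rotation vector (axis times angle).
In Python, from workcell import get_obs, get_image, close_job, pinch_z gives the robot as it stands.
- The arm moves only by the tool jog_arm, never from a script. Its argument "commands" is a list of rows, each a list of 3 entries, a list of its own where there are three numbers: the gripper command: -1 is shut, 1 is fully open, values between are in proportion, then the shift along the tool's x, y, z as a fraction of full scale, then the turn, a rotation vector about the tool's x, y, z as a fraction of full scale. In form: [[gripper, [tx, ty, tz], [rx, ry, rz]], ...]. A call has 1 to 10 rows; each row shifts and turns the commanded pose from where the row before left it, along the tool's axes as they then stand; what a row does not reach is not made up. Full scale, the value 1, is 0.1 m for a shift and 45 degrees for a turn. A row lasts 1/10 s, in which the tool goes at most 50 mm and 8.59 degrees, less where a joint would pass 70% of its speed; a pose out of reach is approached as far as the arm can. A call with a number of a shift or a turn outside -1 to 1 is refused whole. A call with a gripper value outside its range is refused whole. The fingers move at their own pace and stop on an object; the grip force is fixed at half the most. Time passes only in rows, so rows that do not move let the fingers close. It gives the time, the measured TCP pose, the force, the opening and the grip force at its end, in the units of the state.
- get_obs(): the state, without advancing time (a new reading comes with each control period).
- get_image(name): name is "scene" or "top" or "wrist"; returns a dict with "image" (480x640x3 uint8, blue, green, red), "z_map" (480x640 float32, mm along the optical axis (not along the pixel's ray), 0 where there is no reading), "intrinsics" (3x3 intrinsics, pixels), "eye" and "orientation" of the camera in the world; the wrist camera has in their place "mount" (4x4, takes a point from camera to tool coordinates, whose origin is the TCP and whose axes are the flange's). Camera axes: x right, y down, z forward; pixel columns grow to the right and rows downward; lengths in mm; the calibration is good to about 2 mm. The wrist camera is an equidistant fisheye: a pixel r from the principal point sees the ray r / f radians off the axis. A picture is of the moment at which its call begins: read the wrist's pose just before it.
- close_job(): hands the job in; it is judged then, once.
The state is a dict: "t": time; "qpos": joint angles; "qvel": joint speeds; "joint_torque": joint torques, N m; "ee_pos": TCP position; "orientation": TCP orientation; "ft_force": force on the tool from outside, world axes, zero at the start; "moment": the same for the moment, N m; "width": finger opening in mm; "grasp_force": force on a finger pad.
Only numpy, scipy, OpenCV 4.12 (cv2) and the standard library are available. Lean on these libraries where they do the work, as an engineer would, in place of code of your own. Each camera call takes 0.05 s, during which the arm holds its last target. There are 200 camera calls.

### The job

Pick up the blue hand bin by its upright handle plate, hold it under the mouth of the roll feeder and, with the underside of the bin itself, press the rocker's yellow pad down, feeling for its stop, so that the gate drops; keep it pressed firmly against the stop, without forcing it, until all three label rolls have rolled into the held bin. Then set the filled bin back upright in the middle of the black mat and let it go; do not touch the rocker with the robot, and leave the canister and the cartons where they are.

Things in the scene. Friction and masses are not known exactly. Their poses are not given: they have to be found in the camera images.
- bin (a point): Centre (half-way up the walls) of the loose blue open bin: 150 long (its x) x 110 wide (its y) x 60 high, walls and floor 4 mm, 0.15 kg. Its point is 30 mm above the underside. Its +x end, with a white label, goes to the feeder's mouth; the handle plate is at its -x end. It starts on the mat.
- bin_handle (a point): Where to grip the bin: on its upright handle plate, 12 mm thick along the bin's x, 46 mm wide along its y; the plate reaches from 54 to 120 mm above the underside and this point is 97 mm above it, 73 mm from the bin's centre towards its -x end. Same axes as the bin.
- mat: Fixed black rubber mat, 230 (x) x 190 (y) x 3 mm; origin at the centre of its underside, on the table. The bin starts on it and must end on its middle.
- feeder: Fixed gravity feeder, 300 long. Origin on the table right below the lip (mouth) of its chute. The chute, 80 mm wide inside, rises from the lip towards +x at 20 degrees; the mouth opens to -x. Three rolls wait in it behind the yellow gate. Nothing stands above the place where the bin is held.
- lip (a point): Middle of the chute's lip, 130 mm above the table, axes of the feeder. Hold the bin before it, square to it (bin x along feeder x), its +x end 25 to 35 mm short of the lip (bin centre about 105 mm before the lip): then its handle plate is right above the pad, its rim sinks clear in front of the gate, and the rolls drop over its +x wall.
- paddle (a point): Point on the rocker's front end, amid the yellow pad (40 (x) x 60 (y) mm) on its adjusting screw. The pad's top is 0 to 18 mm above this point, set differently each time and not measured: feel for it. At rest the point lies at feeder x = -170 mm, 81 mm above the table, the pad tilted 0.18 rad, front edge highest (4 mm more); at the stop it is level, 30 mm above the table, at x = -160 mm.
- rocker (a joint): Angle (rad) of the rocker on its level pivot, 120 mm behind the lip, 110 mm high: 0 at rest (gate up 18 mm), 0.18 at its rigid stop (gate flush, red counterweight tipped up; pad 51 mm lower). It springs back by itself. Moving it takes 2 to 6 N; rolls pass the gate only near the stop. Hold it firmly on the stop with 10 to 20 N until all rolls are in; over 30 N is too hard.
- roll0: White label roll, a cylinder 40 mm in diameter and 70 mm long (along its y), about 50 g; origin at its centre.
- roll1: White label roll, a cylinder 40 mm in diameter and 70 mm long (along its y), about 50 g; origin at its centre.
- roll2: White label roll, a cylinder 40 mm in diameter and 70 mm long (along its y), about 50 g; origin at its centre.
- canister: Bystander: green jar, 72 mm in diameter, 150 mm tall; origin under its centre. Leave it alone.
- carton: Bystander: cardboard box 90 x 130 x 70 mm; origin under its centre. Leave it alone.
- small_carton: Bystander: cardboard box 70 x 100 x 50 mm; origin under its centre. Leave it alone.
Things that resemble listed ones, but are neither listed nor needed, are in the scene too. Leave any turquoise look-alike of the roll1 alone. Leave any orange look-alike of the roll0 alone.

How it is judged (in metres and radians):
On the way, in this order (a step that is already met when the one before it is completed fails the run):
1. the held bin presses the pad down (value of joint rocker above 0.04 rad and contact force between pick_bin and rocker above 0.5 N), for 0.05 s.
2. all three rolls are in the bin while it still presses the rocker firmly on its stop (x of roll0 in the frame of bin between -0.066 and 0.066 m and y of roll0 in the frame of bin between -0.052 and 0.052 m and z of roll0 in the frame of bin between -0.03 and 0.03 m and x of roll1 in the frame of bin between -0.066 and 0.066 m and y of roll1 in the frame of bin between -0.052 and 0.052 m and z of roll1 in the frame of bin between -0.03 and 0.03 m and x of roll2 in the frame of bin between -0.066 and 0.066 m and y of roll2 in the frame of bin between -0.052 and 0.052 m and z of roll2 in the frame of bin between -0.03 and 0.03 m and value of joint rocker above 0.17 rad and contact force between pick_bin and rocker above 7 N), for 0.2 s.
At the end, for the whole second after the job is handed in: The bin stands upright (within 0.08 rad) and still on the mat, its centre within 45 mm of the mat's centre, with all three rolls inside it; the rocker is back up (below 0.03 rad); everything is released (x of roll0 in the frame of bin between -0.066 and 0.066 m and y of roll0 in the frame of bin between -0.052 and 0.052 m and z of roll0 in the frame of bin between -0.03 and 0.03 m and x of roll1 in the frame of bin between -0.066 and 0.066 m and y of roll1 in the frame of bin between -0.052 and 0.052 m and z of roll1 in the frame of bin between -0.03 and 0.03 m and x of roll2 in the frame of bin between -0.066 and 0.066 m and y of roll2 in the frame of bin between -0.052 and 0.052 m and z of roll2 in the frame of bin between -0.03 and 0.03 m and horizontal distance between bin and mat below 0.045 m and angle between bin's own z axis and vertical below 0.08 rad and height (world z) of bin between 0.028 and 0.04 m and linear speed of pick_bin below 0.02 m/s and value of joint rocker below 0.03 rad); the robot touches nothing.
It fails at once if the rocker is forced (over 30 N on it) (contact force between rocker and anything else above 30 N).
It fails at once if the robot itself touches the rocker (contact force between any of the arm, the fingers and rocker above 1 N).
It fails at once if the canister is disturbed (over 25 mm) (distance of canister from where it was at the start of the episode above 0.025 m).
It fails at once if the carton is disturbed (over 25 mm) (distance of carton from where it was at the start of the episode above 0.025 m).
It fails at once if the small carton is disturbed (over 25 mm) (distance of small_carton from where it was at the start of the episode above 0.025 m).
It also fails if it takes over 56 s, if anything falls off the work surface, if the arm or the gripper's body presses on something with over 40 N, if the wrist force passes 120 N, or if a joint passes its speed limit or range.

## Working session

There is one attempt and no reset: what is moved stays moved. The work goes in short steps, Python scripts to look and compute and a tool call to move; the robot and the scene stay as the last step left them, time stands still between calls to the robot, and variables do not carry over. Pictures are saved under pics/ and viewed, at most 10 in all, crops included, and the job is handed in when it is done.

Besides the shell and the picture viewer there is one more tool, called after "Call:" as name(argument=value, ...), one argument or row to a line, values as JSON. jog_arm: Moves the arm, as the interface text tells. Its arguments: {"type":"object","properties":{"commands":{"type":"array","items":{"type":"array"}}},"required":["commands"]}

```bash
mkdir -p pics; ls; cat > h.py <<'E'
import numpy as np,cv2
from scipy.spatial.transform import Rotation as R
from workcell import get_obs,get_image,close_job,pinch_z
def cloud(d):
    K=np.array(d["intrinsics"]);z=d["z_map"];v,u=np.indices(z.shape)
    P=np.stack([(u-K[0,2])/K[0,0]*z,(v-K[1,2])/K[1,1]*z,z],-1)
    o=np.array(d["orientation"],float)
    M=o if o.shape==(3,3) else R.from_rotvec(o).as_matrix()
    return P@M.T+np.array(d["eye"])
E
python3 - <<'E'
from h import *
o=get_obs();print(o,pinch_z)
for n in("scene","top"):
    d=get_image(n);cv2.imwrite(f"pics/{n}.png",d["image"]);np.savez(n,**d)
    print(n,d["intrinsics"],d["eye"],d["orientation"])
E
```

```text
pics
{'t': 0.0, 'qpos': array([-1.17901900e+00,  4.23831189e-01,  1.63072950e+00, -7.41227762e-06,
        1.08860546e+00, -1.90132138e-02]), 'qvel': array([ 8.21679820e-04, -1.23768230e-03,  3.83277659e-04,  5.15638534e-05,
       -5.15978235e-04, -1.07543521e-03]), 'joint_torque': array([-2.39360110e-03, -5.44629693e+01, -2.73677033e+01,  6.43495610e-02,
        2.27836613e-02, -1.04114670e-04]), 'ee_pos': array([ 249.37489081, -572.45709782,  221.89221762]), 'orientation': array([-3.07404409e+00, -6.40430998e-01,  4.67908069e-04]), 'ft_force': array([-0.62782368, -0.22453432,  0.28172474]), 'moment': array([-0.05200689, -0.00911387,  0.00409298]), 'grasp_force': 0.0, 'width': 87.46659488435874} 18.700000000000003
scene [[447.62380483   0.         312.96378927]
 [  0.         447.62380483 243.87600687]
 [  0.           0.           1.        ]] [1161.93341423  368.44768657  791.46094169] [-1.27899398 -2.21823022  1.00832076]
top [[532.57714592   0.         321.42032895]
 [  0.         532.57714592 234.37520113]
 [  0.           0.           1.        ]] [ 442.9914031   -21.51460157 1390.25785221] [-2.20600297  2.15798931 -0.0449371 ]
```

View pics/scene.png

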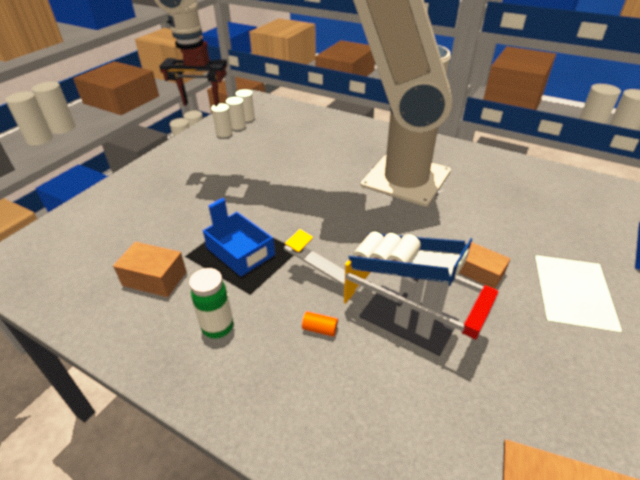

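View pics/top.png

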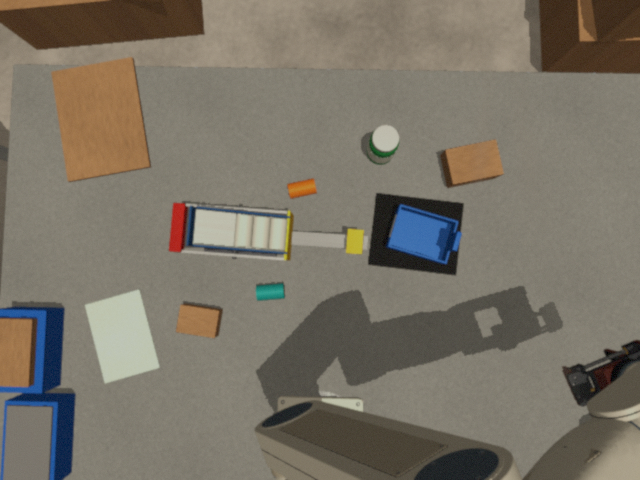

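Top view: bin at (424,233) on the mat, handle at its right end (458,242), pad (355,241), gate (290,235), red counterweight (178,228). The only bin and feeder are unambiguous. The orange (302,188) and turquoise (270,291) cylinders are decoys.

```bash
python3 - <<'E'
from h import *
for n in("top","scene"):
    d=dict(np.load(n+".npz"));P=cloud(d);hsv=cv2.cvtColor(d["image"],cv2.COLOR_BGR2HSV)
    print("==",n)
    def blobs(name,lo,hi,amin=40,zl=(-5,300)):
        m=cv2.inRange(hsv,lo,hi)
        m[(P[...,2]<zl[0])|(P[...,2]>zl[1])|(d["z_map"]==0)|(abs(P[...,1])>700)|(P[...,0]<150)|(P[...,0]>800)]=0
        k,l,s,c=cv2.connectedComponentsWithStats(m)
        for i in range(1,k):
            if s[i,4]<amin: continue
            Q=P[l==i].astype(np.float32)
            (r,sz,a)=cv2.minAreaRect(np.ascontiguousarray(Q[:,:2]))
            print(name,c[i].round(0),s[i,4],"rect",np.round(r,1),np.round(sz,1),round(a,1),"mean",Q.mean(0).round(1),"z",np.percentile(Q[:,2],[2,50,98]).round(1))
    blobs("yellow",(22,120,120),(33,255,255),30)
    blobs("red",(0,180,80),(4,255,255))
    blobs("blue",(105,150,50),(125,255,255),60)
    blobs("bintop",(105,150,50),(125,255,255),15,(50,72))
    blobs("handletop",(105,150,50),(125,255,255),15,(100,130))
    blobs("black",(0,0,0),(180,255,38),400,(-4,12))
    blobs("green",(55,100,40),(80,255,255))
    blobs("brown",(5,80,80),(18,230,255),150,(30,100))
    blobs("white",(0,0,190),(180,50,255),60,(100,300))
E
```

```text
== top
yellow [287. 234.] 106 rect [515.   82.9] [ 5.6 77.6] 87.5 mean [515.7  82.4 144.1] z [121.9 146.8 155.8]
yellow [354. 241.] 408 rect [509.7 -77.5] [39.3 68.6] 87.3 mean [506.  -76.7  95.9] z [ 13.7  98.2 105.8]
red [178. 227.] 591 rect [528.7 347.4] [ 29.5 112.4] 86.5 mean [528.1 346.4 128.6] z [117.7 129.1 134.7]
blue [424. 234.] 2930 rect [ 531.8 -260.8] [173.6 121.8] 74.6 mean [ 530.4 -257.7   22.7] z [  1.2   8.6 121.5]
blue [191. 220.] 71 rect [535.5 287.9] [ 3.8 59.1] 87.8 mean [536.7 287.1 235.5] z [221.8 236.9 243.5]
blue [ 48. 343.] 1758 rect [235.3 683.9] [170.5  29. ] 0.9 mean [236.8 677.7  62.6] z [ 8.8 69.6 93.3]
bintop [424. 233.] 397 rect [ 529.8 -248.5] [151.2 111.5] 74.8 mean [ 530.7 -251.6   61.9] z [51.4 62.7 69.2]
bintop [ 50. 341.] 321 rect [237.6 674. ] [170.9  27.9] 8.0 mean [241.  674.5  61.1] z [50.4 61.1 71.3]
handletop [455. 241.] 121 rect [ 509.6 -317.7] [12.3 44.8] 74.5 mean [ 508.6 -315.9  119.5] z [101.7 121.5 127.6]
black [407. 233.] 2736 rect [ 534.1 -239.3] [223.7 183.8] 84.5 mean [ 534.7 -216.7    2.9] z [-2.7  2.9  8.9]
green [380. 151.] 12
[... 2076 characters left out ...]
93.8 133.4] 12.3 mean [ 719.6 -360.7   63. ] z [32.5 69.5 73.1]
brown [486. 261.] 1025 rect [299.2 313. ] [96.6 74.3] 82.6 mean [307.2 317.9  47.5] z [31.5 49.6 52.7]
white [389. 245.] 1176 rect [512.7 143.6] [109.3  83.8] 85.2 mean [518.3 147.7 189.2] z [171.  189.4 204.9]
white [436. 259.] 570 rect [526.2 243.6] [88.9 82.7] 88.1 mean [510.6 243.3 188.7] z [170.9 187.  240.9]
white [204. 279.] 560 rect [ 748.4 -143.3] [60.2 61.9] 32.6 mean [ 748.6 -142.9  150.4] z [147.9 150.4 152.7]
white [377. 287.] 127 rect [573.3 151.5] [123.    8.8] 87.5 mean [573.8 152.8 122. ] z [119.8 122.  124.4]
white [469. 282.] 69 rect [471.  308.5] [52.5  9. ] 87.0 mean [470.  309.2 121.6] z [119.  121.8 123.8]
```

Call:
jog_arm(
  commands=[
    [1,[0,0,0],[0,0,0.172]],
    [1,[0,0,0],[0,0,0.172]],
    [1,[0,0,0],[0,0,0.172]],
    [1,[0,0,0],[0,0,0.172]],
    [1,[0,0,0],[0,0,0.172]],
    [1,[0.2,-0.35,0],[0,0,0]],
    [1,[0.2,-0.35,0],[0,0,0]],
    [1,[0.2,-0.35,0],[0,0,0]],
    [1,[0.2,-0.35,0],[0,0,0]],
    [1,[0.2,-0.35,0],[0,0,0]],
  ],
)

```text
t: 1.1
ee_pos: [392.6, -428.8, 222.4]
orientation: [-3.114, 0.415, 0.001]
ft_force: [-0.3, -0.6, 0.5]
width: 87.9
grasp_force: 0.0
```

```bash
cat >> h.py <<'E'
def go(x,y,z,yaw):
    "tool-frame mm to a world TCP target and turn (deg about tool z) for tool y heading yaw"
    o=get_obs();M=R.from_rotvec(o["orientation"]).as_matrix()
    h=np.degrees(np.arctan2(M[1,1],M[0,1]));turn=-((yaw-h+180)%360-180)
    print("t",o["t"],"p",o["ee_pos"].round(1),"tool z",M[:,2].round(4),"heading",h.round(2),"F",o["ft_force"].round(2),"w",o["width"],"g",o["grasp_force"])
    d=np.array([x,y,z])-o["ee_pos"]
    print("turn",turn.round(2),"scale",(turn/45).round(4),"shift now",(M.T@d).round(1),"shift after turn",((M@R.from_rotvec([0,0,np.radians(turn)]).as_matrix()).T@d).round(1))
E
python3 - <<'E'
from h import *
d=dict(np.load("top.npz"));P=cloud(d);hsv=cv2.cvtColor(d["image"],cv2.COLOR_BGR2HSV)
ax=np.array([np.cos(np.radians(87)),np.sin(np.radians(87))])
Y=cv2.inRange(hsv,(22,120,120),(33,255,255))>0
m=Y&(P[...,2]>88)&(P[...,2]<112);m[:,:320]=0
Q=P[m];print("pad rect",cv2.minAreaRect(np.ascontiguousarray(Q[:,:2].astype(np.float32))))
s=Q[:,:2]@ax;A=np.c_[s-s.mean(),np.ones(len(s))];print("pad z fit",np.linalg.lstsq(A,Q[:,2],rcond=None)[0],s.mean())
d=dict(np.load("scene.npz"));P=cloud(d);hsv=cv2.cvtColor(d["image"],cv2.COLOR_BGR2HSV)
Y=cv2.inRange(hsv,(22,120,120),(33,255,255))>0
m=Y&(P[...,2]>88)&(P[...,2]<112);Q=P[m];s=Q[:,:2]@ax
print("pad rect scene",cv2.minAreaRect(np.ascontiguousarray(Q[:,:2].astype(np.float32))))
A=np.c_[s-s.mean(),np.ones(len(s))];print("pad z fit",np.linalg.lstsq(A,Q[:,2],rcond=None)[0],s.mean())
m=(cv2.inRange(hsv,(105,150,50),(125,255,255))>0);m[:, :345]=0;m[:,480:]=0
Q=P[m];Q=Q[(Q[:,2]>100)&(Q[:,2]<300)&(Q[:,0]>540)];print("chute wall along-axis range",np.percentile(Q[:,:2]@ax,[0.5,2,98,99.5]),"x",np.median(Q[:,0]))
go(510.5,-318,81.5,-105.2)
E
```

```text
pad rect ((505.3815612792969, -77.265869140625), (39.31793212890625, 59.89299011230469), 87.32347106933594)
pad z fit [-0.20473972 98.24972546] -50.36310440395001
pad rect scene ((505.5376281738281, -78.0532455444336), (40.5014533996582, 62.45078659057617), 85.76051330566406)
pad z fit [-0.19344786 98.1087969 ] -50.207471667193225
chute wall along-axis range [116.6195989  121.8733366  313.92649682 317.53850256] x 563.401788585808
t 1.1 p [ 392.6 -428.8  222.4] tool z [-4.e-04  5.e-04 -1.e+00] heading -105.18 F [-0.34 -0.63  0.45] w 87.88287840335039 g 0.0
turn 0.02 scale 0.0005 shift now [  84.8 -137.8  140.9] shift after turn [  84.8 -137.8  140.9]
```

Call:
jog_arm(
  commands=[
    [1,[0.21,-0.34,0],[0,0,0]],
    [1,[0.21,-0.34,0],[0,0,0]],
    [1,[0.21,-0.35,0],[0,0,0]],
    [1,[0.22,-0.35,0.2],[0,0,0]],
    [1,[0,0,0.4],[0,0,0]],
    [1,[0,0,0.2],[0,0,0]],
    [1,[0,0,0],[0,0,0]],
  ],
)

```text
t: 1.8
ee_pos: [508.2, -317.4, 139.3]
orientation: [-3.111, 0.413, 0.01]
ft_force: [0.5, 0.1, -0.5]
width: 87.8
grasp_force: 0.0
```

```bash
python3 - <<'E'
from h import *
go(510.5,-318,81.5,-105.2)
d=get_image("wrist");cv2.imwrite("pics/w1.png",d["image"])
E
```

```text
t 1.8 p [ 508.2 -317.4  139.3] tool z [-0.0057  0.0037 -1.    ] heading -105.11 F [ 0.52  0.12 -0.45] w 87.78945109018579 g 0.0
turn 0.09 scale 0.002 shift now [ 2.8  0.1 57.7] shift after turn [ 2.8  0.1 57.7]
```

View pics/w1.png

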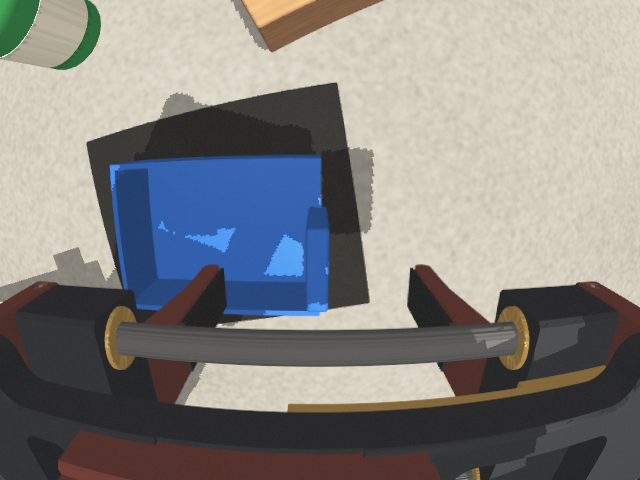

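Wrist view: the handle plate (317,240) is midway between the finger tips (213,270) and (422,270), so I can descend and grip.

Call:
jog_arm(
  commands=[
    [1,[0.03,0,0.2],[0,0,0]],
    [1,[0,0,0.2],[0,0,0]],
    [1,[0,0,0.18],[0,0,0]],
    [1,[0,0,0],[0,0,0]],
    [-1,[0,0,0],[0,0,0]],
    [-1,[0,0,0],[0,0,0]],
    [-1,[0,0,0],[0,0,0]],
    [-1,[0,0,0],[0,0,0]],
    [-1,[0,0,0],[0,0,0]],
    [-1,[0,0,0],[0,0,0]],
  ],
)

```text
t: 2.85
ee_pos: [513.0, -320.1, 84.9]
orientation: [3.114, -0.414, 0.0]
ft_force: [0.8, 0.0, 0.1]
width: 43.3
grasp_force: 0.0
```

Call:
jog_arm(
  commands=[
    [-1,[0,0,0],[0,0,0]],
    [-1,[0,0,0],[0,0,0]],
    [-1,[0,0,0],[0,0,0]],
    [-1,[0,0,0],[0,0,0]],
  ],
)

```text
t: 3.25
ee_pos: [512.9, -320.0, 84.6]
orientation: [-3.114, 0.415, 0.0]
ft_force: [-1.3, -2.8, 7.6]
width: 11.6
grasp_force: 30.0
```

```bash
python3 - <<'E'
from h import *
go(510.5,-318,220,-93)
E
```

```text
t 3.25 p [ 512.9 -320.    84.6] tool z [-1.e-04  2.e-04 -1.e+00] heading -105.17 F [-1.34 -2.82  7.56] w 11.597491330165957 g 29.95046764612198
turn -12.17 scale -0.2704 shift now [  -2.9   -1.3 -135.4] shift after turn [  -2.5   -1.9 -135.4]
```

Call:
jog_arm(
  commands=[
    [-1,[0,0,-0.1],[0,0,0]],
    [-1,[0,0,-0.2],[0,0,0]],
    [-1,[0,0,-0.3],[0,0,0]],
    [-1,[0,0,-0.3],[0,0,0]],
    [-1,[0,0,-0.3],[0,0,0]],
    [-1,[0,0,-0.15],[0,0,-0.07]],
    [-1,[0,0,0],[0,0,-0.1]],
    [-1,[0,0,0],[0,0,-0.1]],
    [-1,[0,0,0],[0,0,0]],
  ],
)

```text
t: 4.15
ee_pos: [512.8, -320.0, 220.4]
orientation: [3.14, -0.081, 0.001]
ft_force: [0.2, 0.6, -1.0]
width: 12.0
grasp_force: 30.0
```

```bash
python3 - <<'E'
from h import *
go(504.8,-88.5,218,-93)
E
```

```text
t 4.15 p [ 512.8 -320.   220.4] tool z [ 4.e-04 -4.e-04 -1.e+00] heading -92.97 F [ 0.24  0.62 -1.03] w 11.985792174715163 g 29.998384416103363
turn 0.03 scale 0.0006 shift now [ -20.  -230.8    2.3] shift after turn [ -20.1 -230.8    2.3]
```

Call:
jog_arm(
  commands=[
    [-1,[-0.02,-0.15,0],[0,0,0]],
    [-1,[-0.02,-0.25,0],[0,0,0]],
    [-1,[-0.03,-0.35,0],[0,0,0]],
    [-1,[-0.03,-0.35,0],[0,0,0]],
    [-1,[-0.03,-0.35,0],[0,0,0]],
    [-1,[-0.03,-0.35,0],[0,0,0]],
    [-1,[-0.02,-0.3,0],[0,0,0]],
    [-1,[-0.02,-0.2,0],[0,0,0]],
    [-1,[0,0,0],[0,0,0]],
    [-1,[0,0,0],[0,0,0]],
  ],
)

```text
t: 5.15
ee_pos: [504.8, -88.7, 219.8]
orientation: [3.14, -0.082, -0.0]
ft_force: [0.3, -0.4, -0.2]
width: 11.5
grasp_force: 30.0
```

```bash
python3 - <<'E'
from h import *
go(504.8,-88.5,200,-93)
for n in("scene","top"):
    d=get_image(n);cv2.imwrite(f"pics/{n}2.png",d["image"]);P=cloud(d);hsv=cv2.cvtColor(d["image"],cv2.COLOR_BGR2HSV)
    m=(cv2.inRange(hsv,(105,150,50),(125,255,255))>0)&(P[...,1]<95)&(P[...,1]>-150)&(P[...,0]<600)&(P[...,0]>420)
    z0=get_obs()["ee_pos"][2]-81.6
    q=P[m&(abs(P[...,2]-z0-60)<9)].astype(np.float32);print("z0",z0,"rim",cv2.minAreaRect(np.ascontiguousarray(q[:,:2])),np.median(q[:,2]))
    A=np.c_[q[:,:2]-q[:,:2].mean(0),np.ones(len(q))];print("rim plane",np.linalg.lstsq(A,q[:,2],rcond=None)[0].round(4))
E
```

```text
t 5.15 p [504.8 -88.7 219.8] tool z [-1.e-04 -2.e-04 -1.e+00] heading -92.98 F [ 0.3  -0.41 -0.21] w 11.48988085210754 g 29.99926507472992
turn 0.02 scale 0.0004 shift now [-0.  -0.2 19.8] shift after turn [-0.  -0.2 19.8]
z0 138.16410999200403 rim ((506.4365234375, -15.531974792480469), (149.5335235595703, 111.57671356201172), 86.85452270507812) 195.43964
rim plane [ 1.000000e-02 -8.900000e-03  1.953414e+02]
z0 138.1221241737852 rim ((506.1360778808594, -15.931694030761719), (146.1808624267578, 107.52287292480469), 87.10858154296875) 197.40347
rim plane [-6.000000e-03 -1.600000e-03  1.971195e+02]
```

View pics/scene2.png

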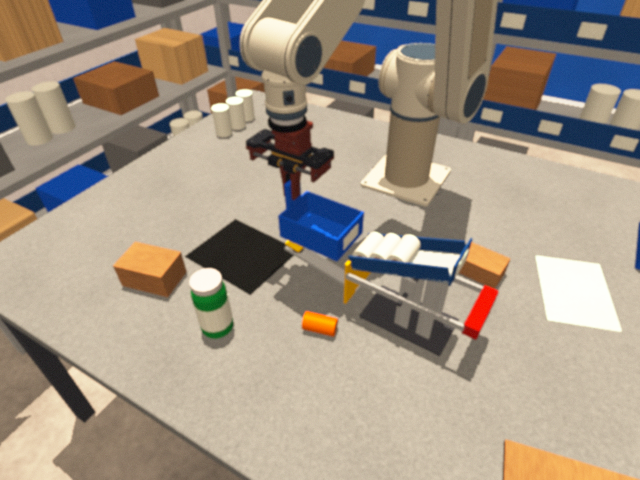

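The bin is held level and square in front of the mouth, with the pad (293,246) under its handle end. Bin centre is (506,-16) against a target of (508.6,-15.6), so I lower with a 2 mm correction.

Call:
jog_arm(
  commands=[
    [-1,[0.02,0,0.1],[0,0,0]],
    [-1,[0,0,0.1],[0,0,0]],
    [-1,[0,0,0.1],[0,0,0]],
    [-1,[0,0,0.05],[0,0,0]],
    [-1,[0,0,0.05],[0,0,0]],
    [-1,[0,0,0.05],[0,0,0]],
    [-1,[0,0,0.05],[0,0,0]],
    [-1,[0,0,0],[0,0,0]],
  ],
)

```text
t: 6.05
ee_pos: [507.0, -89.2, 169.2]
orientation: [-3.14, 0.083, 0.0]
ft_force: [-0.9, 1.3, 1.2]
width: 11.7
grasp_force: 30.0
```

Call:
jog_arm(
  commands=[
    [-1,[0,0,0.05],[0,0,0]],
    [-1,[0,0,0.05],[0,0,0]],
    [-1,[0,0,0.05],[0,0,0]],
    [-1,[0,0,0.05],[0,0,0]],
    [-1,[0,0,0],[0,0,0]],
    [-1,[0,0,0],[0,0,0]],
  ],
)

```text
t: 6.65
ee_pos: [507.3, -89.5, 149.6]
orientation: [3.14, -0.082, 0.001]
ft_force: [1.3, 1.8, 2.6]
width: 11.7
grasp_force: 30.0
```

Call:
jog_arm(
  commands=[
    [-1,[0,0,0.05],[0,0,0]],
    [-1,[0,0,0.05],[0,0,0]],
    [-1,[0,0,0.02],[0,0,0]],
    [-1,[0,0,0.02],[0,0,0]],
    [-1,[0,0,0],[0,0,0]],
    [-1,[0,0,0],[0,0,0]],
  ],
)

```text
t: 7.25
ee_pos: [507.0, -89.5, 135.7]
orientation: [3.14, -0.083, -0.0]
ft_force: [0.8, 1.6, 3.6]
width: 12.2
grasp_force: 30.0
```

Call:
jog_arm(
  commands=[
    [-1,[0,0,0.02],[0,0,0]],
    [-1,[0,0,0],[0,0,0]],
  ],
)

```text
t: 7.45
ee_pos: [507.0, -89.5, 133.5]
orientation: [3.14, -0.082, -0.0]
ft_force: [0.2, 2.8, -0.3]
width: 11.9
grasp_force: 30.1
```

Call:
jog_arm(
  commands=[
    [-1,[0,0,0.01],[0,0,0]],
    [-1,[0,0,0.01],[0,0,0]],
    [-1,[0,0,0],[0,0,0]],
    [-1,[0,0,0],[0,0,0]],
  ],
)

```text
t: 7.85
ee_pos: [506.9, -89.6, 131.6]
orientation: [3.14, -0.082, -0.001]
ft_force: [0.2, -2.6, 0.2]
width: 11.8
grasp_force: 30.0
```

Call:
jog_arm(
  commands=[
    [-1,[0,0,0.01],[0,0,0]],
    [-1,[0,0,0],[0,0,0]],
    [-1,[0,0,0],[0,0,0]],
  ],
)

```text
t: 8.15
ee_pos: [506.9, -89.5, 130.6]
orientation: [3.14, -0.082, -0.0]
ft_force: [-0.3, -0.3, 1.1]
width: 11.9
grasp_force: 30.0
```

Call:
jog_arm(
  commands=[
    [-1,[0,0,0.01],[0,0,0]],
    [-1,[0,0,0],[0,0,0]],
    [-1,[0,0,0],[0,0,0]],
  ],
)

```text
t: 8.45
ee_pos: [506.9, -89.3, 129.6]
orientation: [-3.14, 0.083, 0.0]
ft_force: [-1.2, 0.0, 1.3]
width: 12.0
grasp_force: 30.0
```

Call:
jog_arm(
  commands=[
    [-1,[0,0,0.01],[0,0,0]],
    [-1,[0,0,0],[0,0,0]],
    [-1,[0,0,0],[0,0,0]],
  ],
)

```text
t: 8.75
ee_pos: [506.9, -89.2, 128.6]
orientation: [-3.14, 0.083, 0.0]
ft_force: [0.4, 2.0, 2.2]
width: 12.2
grasp_force: 30.0
```

```bash
python3 - <<'E'
from h import *
d=get_image("scene");print(get_obs()["ft_force"])
c=d["image"][170:370,240:520];cv2.imwrite("pics/s3.png",cv2.resize(c,None,fx=2.8,fy=2.8,interpolation=cv2.INTER_CUBIC))
E
```

```text
[-1.72144602  2.00591583  2.44355522]
```

View pics/s3.png

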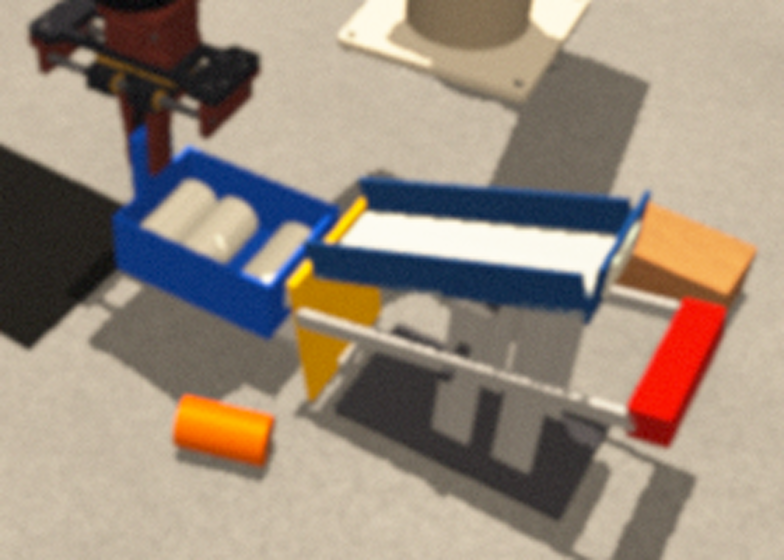

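All three rolls are already in the bin, at crop pixels (180,210), (222,230) and (278,255). The press isn't firm yet, so I continue down to the stop.

Call:
jog_arm(
  commands=[
    [-1,[0,0,0.01],[0,0,0]],
    [-1,[0,0,0],[0,0,0]],
    [-1,[0,0,0],[0,0,0]],
  ],
)

```text
t: 9.1
ee_pos: [507.0, -89.2, 127.9]
orientation: [-3.14, 0.083, 0.0]
ft_force: [-1.4, 2.2, 6.8]
width: 11.7
grasp_force: 30.0
```

Call:
jog_arm(
  commands=[
    [-1,[0,0,0.005],[0,0,0]],
    [-1,[0,0,0],[0,0,0]],
    [-1,[0,0,0],[0,0,0]],
  ],
)

```text
t: 9.4
ee_pos: [507.0, -89.2, 127.7]
orientation: [-3.14, 0.083, 0.0]
ft_force: [-2.3, 3.1, 7.3]
width: 11.8
grasp_force: 30.0
```

Call:
jog_arm(
  commands=[
    [-1,[0,0,0.005],[0,0,0]],
    [-1,[0,0,0],[0,0,0]],
    [-1,[0,0,0],[0,0,0]],
  ],
)

```text
t: 9.7
ee_pos: [507.1, -89.1, 127.4]
orientation: [-3.14, 0.083, -0.0]
ft_force: [-2.3, 2.5, 11.9]
width: 12.0
grasp_force: 30.0
```

Call:
jog_arm(
  commands=[
    [-1,[0,0,0.003],[0,0,0]],
    [-1,[0,0,0],[0,0,0]],
    [-1,[0,0,0],[0,0,0]],
  ],
)

```text
t: 10.0
ee_pos: [507.1, -89.1, 127.2]
orientation: [-3.14, 0.083, -0.0]
ft_force: [-2.8, 3.4, 10.9]
width: 11.9
grasp_force: 30.0
```

```bash
python3 - <<'E'
from h import *
F=[]
for n in("scene","top")*2:
    d=get_image(n);F.append(get_obs()["ft_force"])
    P=cloud(d);hsv=cv2.cvtColor(d["image"],cv2.COLOR_BGR2HSV)
    if n=="top":
        z0=get_obs()["ee_pos"][2]-81.6
        m=(cv2.inRange(hsv,(105,150,50),(125,255,255))>0)&(P[...,1]<95)&(P[...,1]>-150)&(P[...,0]<600)&(P[...,0]>420)
        q=P[m&(abs(P[...,2]-z0-60)<9)].astype(np.float32);print("z0",z0,cv2.minAreaRect(np.ascontiguousarray(q[:,:2])),np.median(q[:,2]))
        cv2.imwrite("pics/t4.png",cv2.resize(d["image"][170:300,160:420],None,fx=3,fy=3,interpolation=cv2.INTER_CUBIC))
        r=cv2.inRange(hsv,(0,180,80),(4,255,255))>0;r[:,220:]=0;print("red z",np.median(P[r][:,2]))
print(np.round(F,1))
E
```

```text
z0 45.601025616499214 ((507.7689208984375, -15.708488464355469), (145.30178833007812, 107.39695739746094), 86.81509399414062) 105.43896
red z 154.5796319558831
z0 45.58029455679333 ((508.6003723144531, -14.968330383300781), (145.54110717773438, 107.63059997558594), 87.96070098876953) 105.311615
red z 154.6594847973597
[[-2.6  2.8 11.9]
 [-2.8  2.7 12.4]
 [-2.6  1.9 11.7]
 [-2.2  2.3 11.4]]
```

View pics/t4.png

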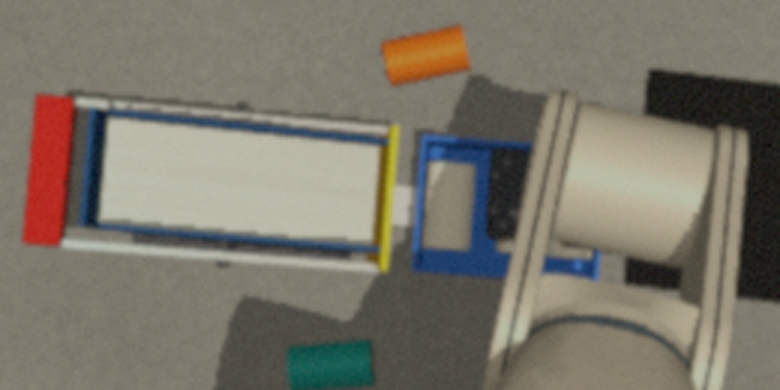

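Chute is empty, the rocker is on its stop (counterweight up 25 mm), and the load is about 12 N plus 3 N of bin weight. Hold briefly, then lift.

Call:
jog_arm(
  commands=[
    [-1,[0,0,0],[0,0,0]],
    [-1,[0,0,0],[0,0,0]],
    [-1,[0,0,-0.02],[0,0,0]],
    [-1,[0,0,-0.05],[0,0,0]],
    [-1,[0,0,-0.07],[0,0,0]],
    [-1,[0,0,-0.1],[0,0,0]],
    [-1,[0,0,-0.1],[0,0,0]],
    [-1,[0,0,-0.15],[0,0,0]],
    [-1,[0,0,-0.2],[0,0,0]],
    [-1,[0,0,-0.2],[0,0,0]],
  ],
)

```text
t: 11.2
ee_pos: [506.6, -89.1, 216.3]
orientation: [-3.14, 0.083, 0.001]
ft_force: [0.1, -0.5, -2.7]
width: 11.9
grasp_force: 30.0
```

```bash
python3 - <<'E'
from h import *
for n in("scene","top"):
    d=get_image(n);P=cloud(d);hsv=cv2.cvtColor(d["image"],cv2.COLOR_BGR2HSV)
    m=cv2.inRange(hsv,(0,0,0),(180,255,45));m[(P[...,2]>14)|(P[...,2]<-8)|(P[...,1]>-90)|(P[...,1]<-380)|(P[...,0]<380)]=0
    k,l,s,c=cv2.connectedComponentsWithStats(m);i=1+s[1:,4].argmax()
    print(n,s[i,4],cv2.minAreaRect(np.ascontiguousarray(P[l==i][:,:2].astype(np.float32))))
    if n=="scene": cv2.imwrite("pics/s5.png",cv2.resize(d["image"][150:350,170:500],None,fx=2.4,fy=2.4,interpolation=cv2.INTER_CUBIC))
go(534-89.7*0+0,-238,218,-93)
E
```

```text
scene 3802 ((534.6365356445312, -238.15097045898438), (224.38565063476562, 181.0216827392578), 84.14215087890625)
top 3344 ((533.5640869140625, -239.89218139648438), (225.51695251464844, 186.0704803466797), 84.6180191040039)
t 11.3 p [508.6 -89.5 218. ] tool z [ 4.8e-03 -6.0e-04 -1.0e+00] heading -93.02 F [ 0.04 -0.53 -1.94] w 11.760632889182812 g 29.999821186065674
turn -0.02 scale -0.0005 shift now [ 33.2 146.9   0.2] shift after turn [ 33.2 146.9   0.2]
```

View pics/s5.png

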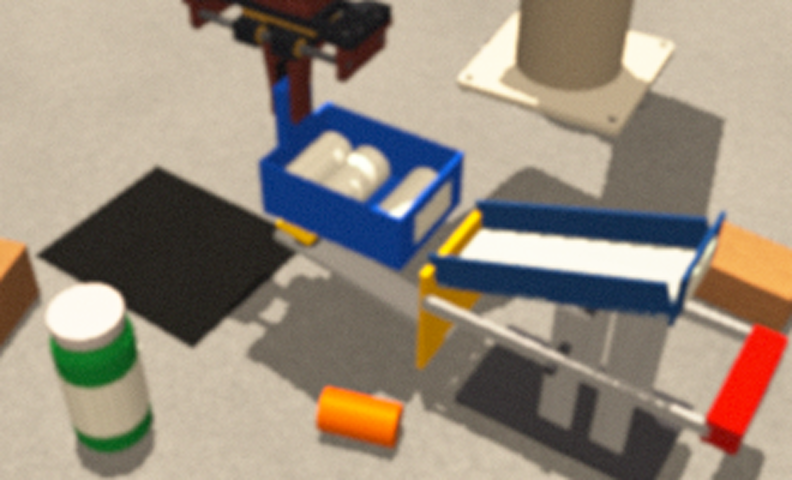

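Call:
jog_arm(
  commands=[
    [-1,[0.03,0.12,0],[0,0,0]],
    [-1,[0.04,0.22,0],[0,0,0]],
    [-1,[0.05,0.3,0],[0,0,0]],
    [-1,[0.05,0.35,0],[0,0,0]],
    [-1,[0.05,0.35,0],[0,0,0]],
    [-1,[0.05,0.35,0],[0,0,0]],
    [-1,[0.05,0.3,0],[0,0,0]],
    [-1,[0.04,0.16,0],[0,0,0]],
    [-1,[0,0.07,0],[0,0,0]],
    [-1,[0,0,0],[0,0,0]],
  ],
)

```text
t: 12.3
ee_pos: [530.7, -313.1, 214.4]
orientation: [-3.139, 0.084, 0.002]
ft_force: [0.5, 1.2, -2.7]
width: 12.0
grasp_force: 30.0
```

Call:
jog_arm(
  commands=[
    [-1,[0,0,0.1],[0,0,0]],
    [-1,[0,0,0.2],[0,0,0]],
    [-1,[0,0,0.25],[0,0,0]],
    [-1,[0,0,0.25],[0,0,0]],
    [-1,[0,0,0.2],[0,0,0]],
    [-1,[0,0,0.15],[0,0,0]],
    [-1,[0,0,0.1],[0,0,0]],
    [-1,[0,0,0.03],[0,0,0]],
    [-1,[0,0,0],[0,0,0]],
  ],
)

```text
t: 13.2
ee_pos: [531.5, -312.8, 87.4]
orientation: [-3.14, 0.082, -0.0]
ft_force: [-0.3, 0.1, -2.8]
width: 11.9
grasp_force: 30.0
```

Call:
jog_arm(
  commands=[
    [-1,[0,0,0.01],[0,0,0]],
    [-1,[0,0,0.01],[0,0,0]],
    [-1,[0,0,0.007],[0,0,0]],
    [-1,[0,0,0],[0,0,0]],
    [-1,[0,0,0],[0,0,0]],
  ],
)

```text
t: 13.7
ee_pos: [531.4, -313.1, 84.9]
orientation: [3.14, -0.083, 0.0]
ft_force: [-0.2, -0.2, -3.1]
width: 11.6
grasp_force: 30.0
```

Call:
jog_arm(
  commands=[
    [-1,[0,0,0.006],[0,0,0]],
    [-1,[0,0,0],[0,0,0]],
    [-1,[0,0,0],[0,0,0]],
  ],
)

```text
t: 14.0
ee_pos: [531.5, -313.2, 84.7]
orientation: [3.14, -0.083, 0.001]
ft_force: [-1.7, 1.1, 6.6]
width: 11.9
grasp_force: 30.0
```

Call:
jog_arm(
  commands=[
    [-1,[0,0,0.004],[0,0,0]],
    [-1,[0,0,0],[0,0,0]],
    [-1,[0,0,0],[0,0,0]],
  ],
)

```text
t: 14.3
ee_pos: [531.5, -313.1, 84.7]
orientation: [3.14, -0.083, 0.001]
ft_force: [-3.3, 1.2, 9.0]
width: 12.4
grasp_force: 30.0
```

Bin is on the mat. Release: open fully, then retreat upward.

Call:
jog_arm(
  commands=[
    [0,[0,0,0],[0,0,0]],
    [0,[0,0,0],[0,0,0]],
    [0,[0,0,0],[0,0,0]],
    [1,[0,0,0],[0,0,0]],
    [1,[0,0,0],[0,0,0]],
    [1,[0,0,0],[0,0,0]],
    [1,[0,0,0],[0,0,0]],
    [1,[0,0,0],[0,0,0]],
    [1,[0,0,0],[0,0,0]],
    [1,[0,0,0],[0,0,0]],
  ],
)

```text
t: 15.3
ee_pos: [531.3, -313.0, 83.7]
orientation: [-3.141, 0.083, -0.0]
ft_force: [1.1, -0.0, 0.3]
width: 86.6
grasp_force: 0.0
```

Call:
jog_arm(
  commands=[
    [1,[0,0,-0.1],[0,0,0]],
    [1,[0,0,-0.3],[0,0,0]],
    [1,[0,0,-0.3],[0,0,0]],
    [1,[0,0,-0.3],[0,0,0]],
    [1,[0,0,-0.3],[0,0,0]],
    [1,[0,0,-0.3],[0,0,0]],
    [1,[0,0,0],[0,0,0]],
    [1,[0,0,0],[0,0,0]],
  ],
)

```text
t: 16.1
ee_pos: [531.5, -313.1, 244.8]
orientation: [3.14, -0.083, 0.003]
ft_force: [0.5, 0.6, -0.4]
width: 87.9
grasp_force: 0.0
```

```bash
python3 - <<'E'
from h import *
for n in("scene","top"):
    d=get_image(n);P=cloud(d);hsv=cv2.cvtColor(d["image"],cv2.COLOR_BGR2HSV)
    m=(cv2.inRange(hsv,(105,150,50),(125,255,255))>0)&(P[...,1]<-90)&(P[...,1]>-380)&(P[...,0]<700)&(P[...,0]>420)&(abs(P[...,2]-62)<9)
    q=P[m].astype(np.float32);print(n,cv2.minAreaRect(np.ascontiguousarray(q[:,:2])),np.median(q[:,2]))
    if n=="scene": cv2.imwrite("pics/s6.png",cv2.resize(d["image"][150:350,170:500],None,fx=2.4,fy=2.4,interpolation=cv2.INTER_CUBIC))
print(get_obs()["width"],get_obs()["ee_pos"])
E
```

```text
scene ((532.7298583984375, -240.4339141845703), (151.2018585205078, 110.65280151367188), 86.87345886230469) 59.084347
top ((531.9714965820312, -241.70248413085938), (152.17135620117188, 110.2930679321289), 87.0276107788086) 62.687878
87.80563296359439 [ 530.62057218 -312.58434923  242.75013361]
```

View pics/s6.png

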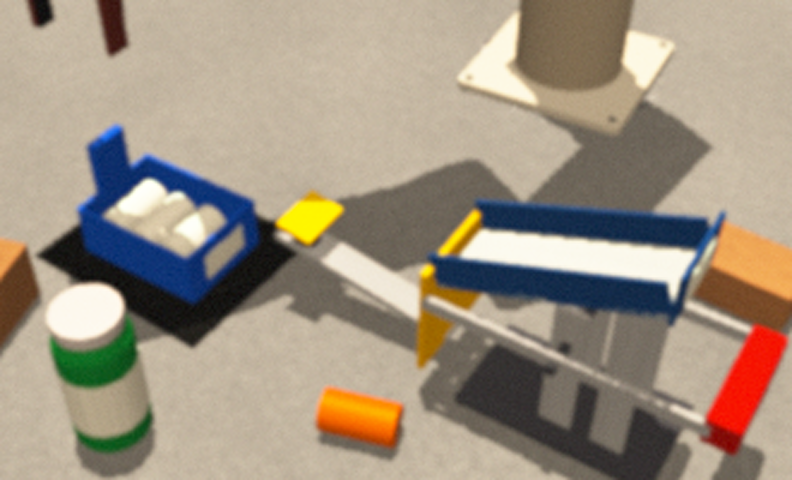

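The bin, with all three rolls in it (crop 140-200, 195-230), stands free and upright about 3 mm from the mat's centre. The rocker is back up.

```bash
python3 -c "
from workcell import close_job
print(close_job())"
```

```text
the job is handed in; nothing more can be done
None
```

Job handed in at about 16 s: the bin stands free and upright about 3 mm from the mat's centre with all three rolls in it, the rocker is back up after about 15 N on its stop, and the canister and cartons were not touched; the hand-in returned no verdict.

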